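# Seat the terminal plug and hold the loupe over it at focal height

## Task

On the circuit board in the board holder the long 12-way terminal plug is standing proud of its header: press it straight down until you feel it stop fully home, without forcing it. Then pick up the loupe (the large reading lens, not the little inspection mirror) and hold it level and still over the middle of that plug, lens at the height of the height gauge's scriber tip, which is set to the lens's focal height. Finish while holding it there; do not let the loupe knock the board, do not move the gauge's setting, and leave the other things on the bench where they lie.

Things in the scene. Friction and masses are not known exactly. Their poses are not given: they have to be found in the camera images.
- plug (a joint): How far the long plug is pressed into its header, m: 0 = 8 mm proud, 0.008 = fully home on a solid stop. It slides straight down, stiffly (about 6 N), and stays where it is left; it starts pressed 0 to 3 mm.
- plug_top (a point): Centre of the top face of the long grey terminal plug (17 x 64 mm, 14 mm tall above its shoulder; the longest plug on the board, two 33 mm ones beside it are already home). Its x axis runs across the plug, its y axis along it, z up; it moves down with the plug and is 73 mm above the bench when home.
- board_top (a point): Centre of the upper face of the dark green circuit board, 47 mm above the bench. The board is 100 mm (x) by 160 mm (y), clamped by its short ends in a fixed board holder with grey jaws (120 x 230 mm over all, jaws 53 mm tall). Nothing on the board stands taller than 69 mm besides the long plug.
- scriber_tip (a point): Outer end, mid-thickness, of the steel scriber of the height gauge, which stands beyond the board. The level of this point is the focal height: 125 to 155 mm above the bench. The scriber points along its own -x axis, towards the board; the gauge's 18 x 7 mm upright beam, 267 mm tall, stands 97 mm behind the tip along +x on a fixed 95 x 58 x 32 mm base. The slider is clamped (about 40 N moves it).
- lens (a point): Centre of the loupe's clear lens, mid-way through its 14 mm thick frame (7 mm above the bench as it lies). The loupe is a black ring of 72 mm outer diameter with a straight handle; x points from the handle to the lens, y across the handle, z is square to the lens (up as it lies flat). It weighs about 90 to 140 g.
- loupe_handle (a point): Grip point of the loupe: on the centre line of its handle, 78 mm behind the lens centre (along -x), half-way up (9 mm above the bench as it lies). The black handle is a flat-sided bar 95 mm long, 20 mm wide and 18 mm tall, from 46 to 141 mm behind the lens centre.
- board: The fixed board holder with the board; origin on the bench under the board's centre, axes as for the board.
- gauge: The height gauge, fixed; origin on the bench under the middle of its base; -x is the side the scriber points to.
- loupe: The loupe; origin at the underside of the lens frame, under the lens centre, axes as at the lens.
- mirror_mid (a point): Bystander: middle of a small inspection mirror lying flat (28 mm round head, 85 mm long handle 12 mm square, 132 mm long over all), 6 mm above the bench; x points to its head.
- meter_mid (a point): Bystander: centre of a hand multimeter lying flat, 180 x 82 x 38 mm.
- screwdriver: Bystander: screwdriver lying along its own x axis; origin under its middle.
- spool: Bystander: solder spool standing on end, 60 mm across, 41 mm tall; origin under its centre.
- flux: Bystander: small white bottle, 38 mm across, 75 mm tall; origin under its centre.
- caliper: Bystander: caliper lying flat beyond the loupe and the mirror, 235 mm long along its x axis, 11 mm thick; origin under the middle of its beam.
- parts_tray: Bystander: open grey parts tray, 120 x 180 x 35 mm; origin under its centre.
Things that resemble listed ones, but are neither listed nor needed, are in the scene too. Leave any brown or orange look-alike of the loupe alone.

How it is judged:
By the outcome, as a careful person would: the job done as asked, in the order asked, and still so for the second after the job is handed in, while the arm keeps its last pose, push and grip.
It also fails if it takes over 53 s, if anything falls off the work surface, if the arm or the gripper's body presses on something with over 40 N, if the wrist force passes 120 N, or if a joint passes its speed limit or range.

## Robot

A 6-joint arm with a two-finger parallel gripper is mounted at the origin on the work surface. World frame = base frame: x ahead of the robot, y to its left, z up, the work surface at z = 0. Lengths are in mm, angles in rad, forces in N, time in s.
With the tool pointing down it reaches from about 350 to 875 mm from the base axis. Payload 4.2 kg.
Tool frame: the origin (TCP) lies between the finger pads; the fingertips stand 11 mm ahead of it and the grasp point (between the pads) lies 8 mm behind it; x points along the fingers, y is the direction in which the jaws open and shut, and the axes are right-handed (so a half turn about x gives the same grasp; the last joint's range is limited). The gripper opens to 87 mm and grips with 3 to 60 N. Pads are 19 mm wide; open, the fingers measure 117 mm over their backs; the gripper's body (75 mm by 190 mm) begins 51 mm behind the grasp point.
Start: joints at [0.259, 0.385, 0.008, 0, -1.194, -0.259], TCP at [624.979, 0.025, 233.55] pointing down, gripper open.
Joint ranges: [-3.14, 3.14], [-1.21, 2.06], [-1.07, 1.41], [-3.16, 2.05], [-2.99, -0.16], [-3.1, 3.1]. Speed limits (rad/s): [2.79, 2.79, 3.14, 3.14, 3.14, 3.14].

## Interface

Orientations are given as a rotation vector (axis times angle).
In Python, from station import observe, optics, order gives the robot as it stands. The module is installed in compiled form; this text tells all that it offers.
- The arm moves only by the tool arm_command, never from a script. Its argument "motion" is text: rows parted by semicolons, each of 5 numbers parted by spaces: the closure, from 0 (fully open) to 1 (shut), then the shift along the tool's x, y, z in m, then the turn about the tool's x in degrees. A call has 1 to 12 rows; each row is the pose to reach, as a shift and turn from the pose commanded when the call began, along the tool's axes at that moment; what a row does not reach only later rows make up. A row lasts 1/10 s, in which the tool goes at most 50 mm and 8.59 degrees, less where a joint would pass 70% of its speed; a pose out of reach is approached as far as the arm can. A call with a gripper value outside its range is refused whole. The fingers move at their own pace and stop on an object; "newtons" is the grip in N (left out, the last holds). Time passes only in rows, so rows that repeat a pose let the fingers close. It gives the time, the measured TCP pose, the force and the opening at its end, in the units of the state.
- observe(): the state, without advancing time (a new reading comes with each control period).
- optics.grab_frame(name): name is "scene" or "side" or "wrist"; returns (picture, depth): 480x640x3 uint8, red, green, blue; 480x640 float32, mm along the optical axis (not along the pixel's ray), 0 where there is no reading.
- optics.calibration(name): a dict with "vfov" (degrees; the focal length in pixels is half the picture's height over the tangent of half this angle, whatever the lens; pixels are square), "cx", "cy" (the principal point, pixels), "view" (4x4, takes a point from world to camera coordinates). Camera axes: x right, y down, z forward; pixel columns grow to the right and rows downward; lengths in mm; the calibration is good to about 2 mm. A picture is of the moment at which its call begins: read the wrist's pose just before it. calibration takes no time and is no camera call; for the wrist camera it gives the pose at the moment of the call.
- order.job_done(): hands the job in, once; it reports no verdict.
The state is a dict: "time_s": time; "q": joint angles; "joint_vel": joint speeds; "effort": joint torques, N m; "eef_pos": TCP position; "eef_rot": TCP orientation; "force": force on the tool from outside, world axes, zero at the start; "wrist_torque": the same for the moment, N m; "finger_gap": finger opening in mm.
Only numpy, scipy, OpenCV 4.12 (cv2) and the standard library are available. Lean on these libraries where they do the work, as an engineer would, in place of code of your own. Each camera call takes 0.05 s, during which the arm holds its last target. There are 200 camera calls.

## Working session

There is one attempt and no reset: what is moved stays moved. The work goes in short steps, Python scripts to look and compute and a tool call to move; the robot and the scene stay as the last step left them, time stands still between calls to the robot, and variables do not carry over. Pictures are saved under pics/ and viewed, about 8 in all and at most 12, crops included, and the job is handed in when it is done.

Besides the shell and the picture viewer there is one more tool, called after "Call:" by a JSON object that holds its "op" and its "data". arm_command: Moves the arm, as the interface text tells. Its arguments: {"type":"object","properties":{"motion":{"type":"string"},"newtons":{"type":"number"}},"required":["motion"]}

```bash
mkdir -p pics
cat > h.py <<'E'
import numpy as np, cv2
from scipy.spatial.transform import Rotation as R
from station import observe, optics, order
def shot(name,fn):
    s=observe(); c=optics.calibration(name); p,d=optics.grab_frame(name)
    cv2.imwrite(f'pics/{fn}.png',p[:,:,::-1]); np.savez(f'pics/{fn}.npz',d=d,view=c['view'],k=[c['vfov'],c['cx'],c['cy']])
    return p,d
def load(fn):
    z=np.load(f'pics/{fn}.npz'); return z['d'],z['view'],240/np.tan(np.radians(z['k'][0]/2)),z['k'][1],z['k'][2]
def px(fn,u,v,z=None,depth=None):
    "world point of pixel: by depth or by plane height z"
    d,V,f,cx,cy=load(fn); W=np.linalg.inv(V); r=W[:3,:3]@np.array([(u-cx)/f,(v-cy)/f,1]); o=W[:3,3]
    if z is not None: t=(z-o[2])/r[2]
    else:
        w=d[int(v)-1:int(v)+2,int(u)-1:int(u)+2]; w=w[w>0]; t=np.median(w) if len(w) else np.nan
    return o+t*r
def proj(fn,P):
    d,V,f,cx,cy=load(fn); q=V[:3,:3]@np.asarray(P,float)+V[:3,3]; return q[0]/q[2]*f+cx,q[1]/q[2]*f+cy
E
python3 - <<'E'
from h import *
s=observe(); print(s)
for n in('scene','side','wrist'):
    shot(n,n+'0'); c=optics.calibration(n); print(n,c['vfov'],np.linalg.inv(c['view'])[:3].round(2).tolist())
E
```

```text
{'time_s': 0.0, 'q': array([ 2.58559967e-01,  3.85559025e-01,  6.63609696e-03, -5.21095886e-04,
       -1.19398267e+00, -2.58582628e-01]), 'joint_vel': array([ 0.00083464,  0.00135542, -0.00166426,  0.00207237,  0.00067257,
        0.00017013]), 'effort': array([ 5.69075401e-04, -3.90661991e+01,  1.87403029e+01,  4.22001421e+00,
        1.09914420e-02, -1.81494070e-04]), 'eef_pos': array([6.24426945e+02, 2.13901495e-03, 2.32458819e+02]), 'eef_rot': array([-1.20807022,  1.21094622,  1.21060029]), 'force': array([ 0.19778299,  0.66119992, -0.473527  ]), 'wrist_torque': array([ 0.03880481,  0.02135939, -0.0014897 ]), 'finger_gap': 87.0242735089719}
scene 46.942383874532915 [[0.23, 0.82, -0.52, 1177.75], [0.97, -0.21, 0.11, -154.75], [-0.01, -0.53, -0.85, 1275.68]]
side 57.528996563673836 [[0.94, -0.24, 0.26, 236.28], [-0.35, -0.6, 0.72, -671.02], [-0.02, -0.76, -0.65, 714.86]]
wrist 71.94019250557409 [[-1.0, 0.0, -0.0, 625.21], [0.0, 0.96, 0.28, -77.75], [0.0, 0.28, -0.96, 383.84]]
```

View pics/scene0.png

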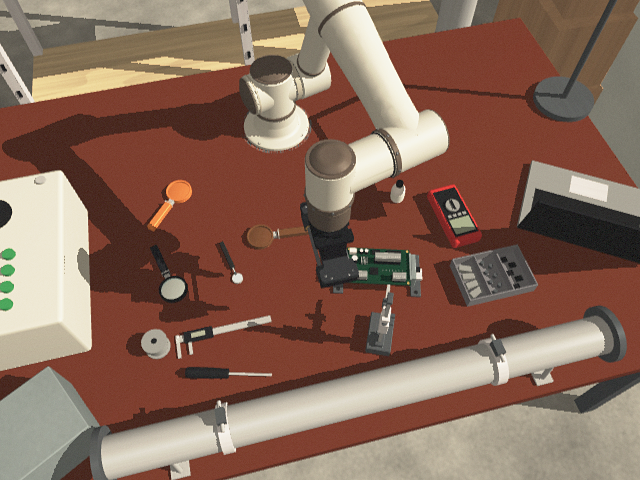

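View pics/side0.png

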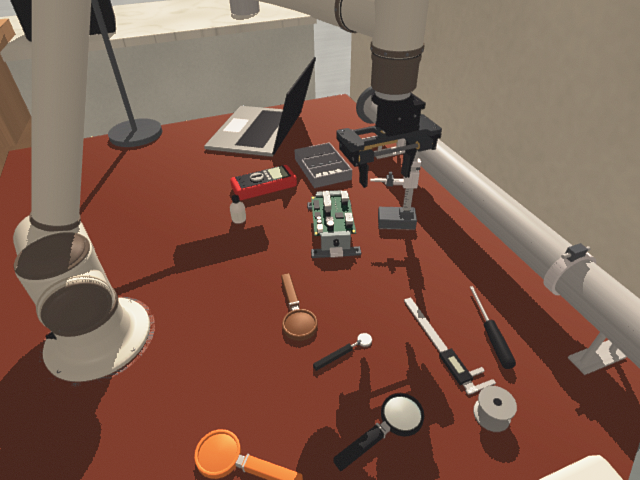

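The scene view shows the black loupe (lens at about 173,289, handle to 155,247), the mirror (237,279), the board (about 385,266) and the gauge (382,325). In the side view the board is at (333,213), the scriber tip at about (372,181) and the loupe lens at (403,415). I'll enlarge a composite of these to measure.

Run:
```python
from h import *
a=cv2.imread('pics/scene0.png');b=cv2.imread('pics/side0.png');w=cv2.imread('pics/wrist0.png')
t=np.hstack([cv2.resize(a[235:335,325:425],(400,300) if 0 else (300,300),interpolation=2),cv2.resize(b[150:270,300:420],(300,300),interpolation=2)])
t2=np.hstack([cv2.resize(b[380:480,320:440],(360,300),interpolation=2),cv2.resize(w,(400,300))])
c=np.zeros((600,800,3),np.uint8);c[:300,:600]=t;c[300:,:760]=t2
cv2.imwrite('pics/c1.png',c)
for n,fn,u,v,z in [('lens','scene0',173,289,7),('lens','side0',403,415,7),('hend','scene0',155,247,9),('hend','side0',340,462,9),('handle side mid','side0',362,446,18),('gauge tip','side0',372,181,None),('mirror','scene0',230,262,6),('spool','scene0',155,340,41)]:
    print(n,fn,px(fn,u,v,z).round(1),px(fn,u,v).round(1))
```

```text
lens scene0 [ 489.7 -367.4    7. ] [ 491.  -367.     9.4]
lens side0 [ 489.7 -370.3    7. ] [ 488.2 -372.    11.1]
hend scene0 [ 355.1 -400.7    9. ] [ 360.  -399.2   16.6]
hend side0 [ 360.2 -403.4    9. ] [ 358.6 -406.9   18.3]
handle side mid side0 [ 400.5 -396.8   18. ] [ 400.4 -397.    18.5]
gauge tip side0 [760.6 303.    5.9] [760.6 303.    5.9]
mirror scene0 [ 446.7 -213.9    6. ] [ 449.9 -213.6   11.5]
spool scene0 [ 631.  -416.8   41. ] [ 631.3 -416.7   41.7]
```

View pics/c1.png

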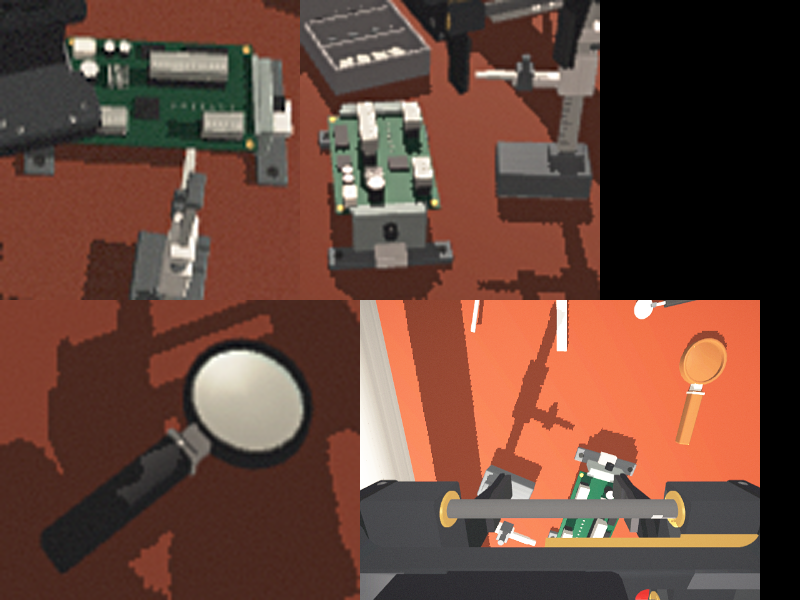

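```bash
cat >> h.py <<'E'
def tri(*obs):
    A=np.zeros((3,3));b=np.zeros(3);L=[]
    for fn,u,v in obs:
        d,V,f,cx,cy=load(fn); W=np.linalg.inv(V); r=W[:3,:3]@np.array([(u-cx)/f,(v-cy)/f,1]); r/=np.linalg.norm(r); M=np.eye(3)-np.outer(r,r); A+=M;b+=M@W[:3,3]
    P=np.linalg.solve(A,b); return P,[np.round(np.subtract(proj(fn,P),(u,v)),1).tolist() for fn,u,v in obs]
E
python3 - <<'E'
from h import *
print('tip',tri(('scene0',388.7,285),('side0',370.4,179.6)), px('side0',374,180).round(1))
for n,u,v in [('pA',374.5,252),('pB',400.5,252.3),('pC',401,262),('pD',375,262)]: print(n,px('scene0',u,v,76).round(1))
for u,v in [(380,255),(388,254),(395,255)]: print('dep',px('scene0',u,v).round(1))
for u,v in [(351/3,45/3),(249/3,45/3),(248/3,145/3)]: print('board corner',px('scene0',325+u,235+v,47).round(1))
print('side board corners',[px('side0',300+(u-300)/2.5,150+v/2.5,47).round(1) for u,v in [(334,120),(425,116),(438,207),(338,209)]])
print('plug side',[px('side0',300+(u-300)/2.5,150+v/2.5,76).round(1) for u,v in [(357,105),(373,103),(377,138),(361,140)]])
print('gauge base', [px('side0',300+(u-300)/2.5,150+v/2.5,32).round(1) for u,v in [(496,143),(590,143),(590,170),(496,170)]])
d,V,f,cx,cy=load('side0')
print(px('side0',300+(570-300)/2.5,150+110/2.5).round(1))
E
```

```text
tip (array([666.53667158, 136.57231042, 131.98022491]), [[0.1, -0.1], [0.1, 0.1]]) [674.4 133.1 131.1]
pA [546.  144.3  76. ]
pB [562.5 206.9  76. ]
pC [589.  199.3  76. ]
pD [573.5 137.2  76. ]
dep [559.  154.4  78.7]
dep [560.9 174.5  78.6]
dep [567.6 190.6  78. ]
board corner [566.8 320.4  47. ]
board corner [545.8 236.3  47. ]
board corner [635.7 204.7  47. ]
side board corners [array([550.9, 230.6,  47. ]), array([643.2, 201.1,  47. ]), array([593.2,  57.3,  47. ]), array([503.2,  90.2,  47. ])]
plug side [array([568.6, 207.8,  76. ]), array([585.2, 205. ,  76. ]), array([566.1, 146.3,  76. ]), array([550.1, 149.1,  76. ])]
gauge base [array([701.3, 147.3,  32. ]), array([792.4, 110.4,  32. ]), array([768.7,  70. ,  32. ]), array([680.4, 105.6,  32. ])]
[751.1  94.1  94.9]
```

```bash
cat >> h.py <<'E'
def rel(P,ang=None):
    "shift along tool axes (m) to bring TCP to P; turn for jaw dir at world angle ang (deg, mod 180)"
    s=observe(); M=R.from_rotvec(s['eef_rot']).as_matrix(); sh=M.T@(np.array(P)-s['eef_pos'])/1000
    y=M[:,1]; cur=np.degrees(np.arctan2(y[1],y[0]))
    out=[sh.round(4).tolist(),'jaw ang',round(cur,2)]
    if ang is not None: out.append(['turn',((cur-ang+90)%180-90).round(2)])
    print('pos',s['eef_pos'].round(1),'toolx',M[:,0].round(3),'t',s['time_s'],'F',s['force'].round(1),*out)
E
python3 - <<'E'
from h import *
rel([566,174,190],71); print(px('side0',238,212).round(0))
E
```

```text
pos [624.6   0.  232.7] toolx [-0.002 -0.    -1.   ] t 0.15 F [-0.5  0.1  0.4] [0.0428, 0.0585, 0.174] jaw ang 179.99 ['turn', np.float64(-71.01)]
[352. 257.  38.]
```

Call:
{"op": "arm_command", "data": {"motion": "1 0 0.003 0.035 0; 1 0 0.006 0.07 0; 1 0 0.01 0.1 0; 1 0 0.01 0.1 0; 1 0 0.01 0.1 0; 1 0 0.01 0.1 0", "newtons": 20}}

```text
time_s: 0.75
eef_pos: [614.9, 99.4, 233.3]
eef_rot: [-1.209, 1.21, 1.209]
force: [-0.1, -0.5, -0.1]
finger_gap: 46.7
```

Run:
```python
from h import *
shot('wrist','w1'); rel([566,174,190],71)
print(proj('w1',[566,174,78]),proj('w1',[666.5,136.6,132]))
```

```text
pos [615.   99.2 233.4] toolx [-0. -0. -1.] t 0.8 F [ 0.5 -0.3  0.3] [0.0434, 0.049, 0.0748] jaw ang 179.94 ['turn', np.float64(-71.06)]
(np.float64(371.88371225484497), np.float64(301.2494760025086)) (np.float64(261.8528276483992), np.float64(289.81675192409665))
```

View pics/w1.png

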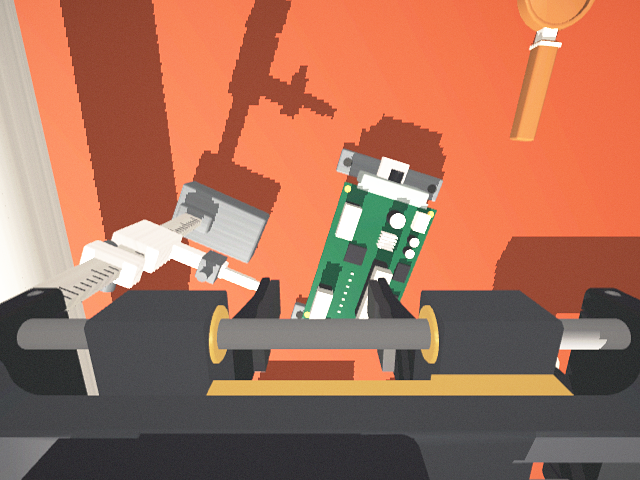

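The image's "down" is world +y, so the plug (about 380,285) is behind the fingers. The scriber's end is at about (259,288), close to the prediction of (262,290). I'll move further in +y for a clear close view.

Call:
{"op": "arm_command", "data": {"motion": "1 0 0.003 0.035 0; 1 0 0.006 0.075 0; 1 0 0.010 0.115 0; 1 0 0.010 0.15 0; 1 0 0.01 0.15 0; 1 0 0.01 0.15 0"}}

```text
time_s: 1.4
eef_pos: [605.0, 249.7, 233.1]
eef_rot: [-1.209, 1.21, 1.21]
force: [0.3, -0.4, -0.1]
finger_gap: 1.4
```

Run:
```python
from h import *
shot('wrist','w2'); rel([566,174,190],71)
p=np.array(proj('w2',[566,174,78]));t=np.array(proj('w2',[666.5,136.6,132])); print(p,t)
a=cv2.imread('pics/w2.png')
def crop(c,r=50,s=8):
    x,y=(c-r).astype(int); x,y=max(x,0),max(y,0); print('org',x,y); return cv2.resize(a[y:y+2*r,x:x+2*r],None,fx=400/2/r,fy=400/2/r,interpolation=cv2.INTER_CUBIC)
cv2.imwrite('pics/c2.png',np.hstack([crop(p),crop(t)]))
```

```text
pos [605.1 249.  233.3] toolx [-0.001 -0.001 -1.   ] t 1.45 F [-0.3 -0.1 -0. ] [0.0434, 0.039, -0.075] jaw ang 179.95 ['turn', np.float64(-71.05)]
[367.62558918 147.90295895] [236.29377169  93.03529681]
org 317 97
org 186 43
```

View pics/c2.png

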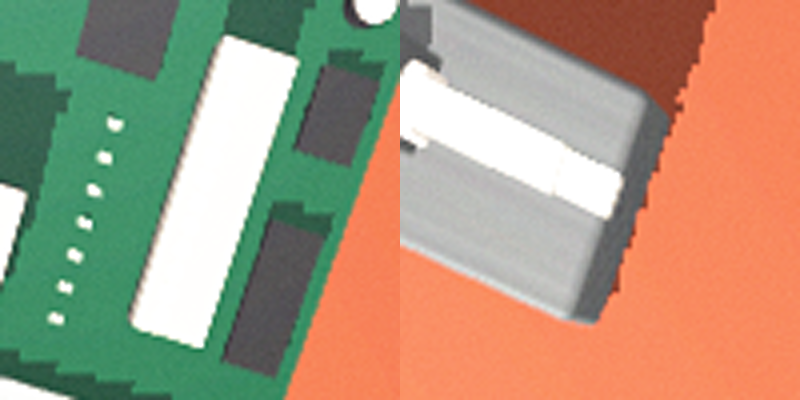

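The plug's top centre is at about (370.8,145.2) and the scriber tip at (240.2,92.8) in w2.

Run:
```python
from h import *
print('plug',px('w2',370.8,145.2).round(1),px('w2',370.8,145.2,78.5).round(1))
c=[px('w2',317+u/4,97+v/4,78.5) for u,v in [(224,36),(298,62),(206,348),(132,325)]]
print(np.round(c,1),'len',np.linalg.norm(c[0]-c[3]),'wid',np.linalg.norm(c[0]-c[1]), 'ang',[np.degrees(np.arctan2(*(a-b)[[1,0]])).round(1) for a,b in((c[3],c[0]),(c[2],c[1]))])
print('tip dep',[px('w2',u,92.5+(239-u)*-.4).round(1) for u in(239,237,235,230)])
print('tip tri3',tri(('scene0',388.7,285),('side0',370.4,179.6),('w2',240.2,92.8)),tri(('side0',370.4,179.6),('w2',240.2,92.8)),tri(('w1',259,288),('w2',240.2,92.8)))
rel([566,174,190],71)
```

```text
plug [563.5 171.7  79.6] [563.3 171.7  78.5]
[[562.7 139.4  78.5]
 [546.5 144.6  78.5]
 [564.1 205.8  78.5]
 [581.1 200.6  78.5]] len 63.89701440739089 wid 17.02135723278271 ang [np.float64(73.3), np.float64(74.0)]
tip dep [array([664.7, 136.2, 131.6]), array([665.9, 135.8, 132.2]), array([667.3, 135.2, 132. ]), array([670.7, 134. , 132.2])]
tip tri3 (array([665.54077103, 136.50697381, 131.49773864]), [[-0.1, -0.4], [-0.3, 0.3], [-2.4, 0.2]]) (array([664.7831747 , 136.11822982, 132.49444979]), [[-0.5, 0.1], [-1.7, -0.6]]) (array([666.94673937, 136.01816405, 128.93206276]), [[2.9, -0.4], [-3.5, 0.0]])
pos [605.1 249.  233.3] toolx [-0.001 -0.001 -1.   ] t 1.45 F [-0.3 -0.1 -0. ] [0.0434, 0.039, -0.075] jaw ang 179.95 ['turn', np.float64(-71.05)]
```

Call:
{"op": "arm_command", "data": {"motion": "1 0 0.005 -0.009 -8.3; 1 0 0.01 -0.018 -16.6; 1 0 0.015 -0.027 -24.9; 1 0.005 0.02 -0.036 -33.2; 1 0.012 0.025 -0.046 -41.5; 1 0.02 0.03 -0.056 -49.8; 1 0.03 0.035 -0.066 -58; 1 0.04 0.0405 -0.0765 -66; 1 0.06 0.0405 -0.0765 -73; 1 0.08 0.0405 -0.0765 -73; 1 0.10 0.0405 -0.0765 -73; 1 0.12 0.0405 -0.0765 -73"}}

```text
time_s: 2.65
eef_pos: [564.7, 171.5, 113.3]
eef_rot: [-2.061, 0.31, 2.06]
force: [0.3, -1.5, 0.9]
finger_gap: 0.5
```

Run:
```python
from h import *
rel([564.5,172.5,90],73); shot('side','s1')
a=cv2.imread('pics/s1.png'); cv2.imwrite('pics/c3.png',cv2.resize(a[110:260,270:450],(720,600),interpolation=2))
rel([564.5,172.5,90],73)
```

```text
pos [564.7 171.5 113.3] toolx [ 0.001  0.    -1.   ] t 2.65 F [ 0.3 -1.5  0.9] [0.0233, -0.0009, 0.0005] jaw ang -107.15 ['turn', np.float64(-0.15)]
pos [562.4 170.6 109.5] toolx [-0.006 -0.002 -1.   ] t 2.7 F [-0.3 -0.3 -2.7] [0.0195, -0.0025, -0.0015] jaw ang -107.21 ['turn', np.float64(-0.21)]
```

View pics/c3.png

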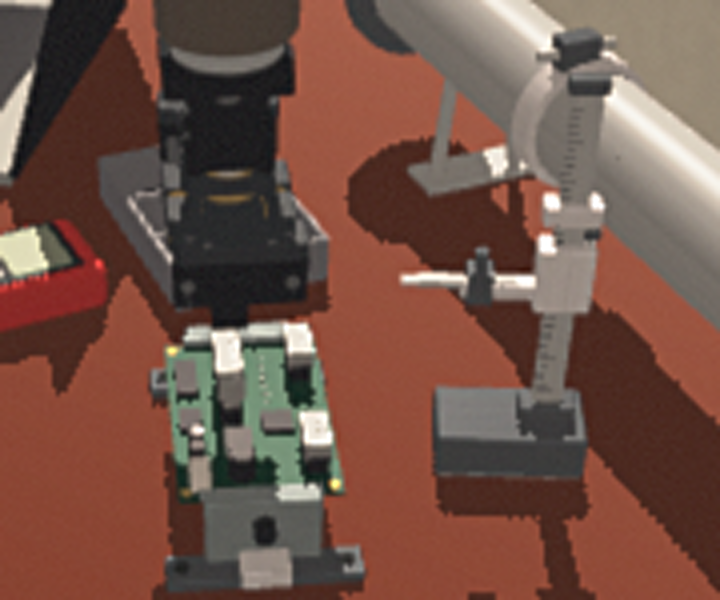

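The side view shows the shut fingers over the far end region of the long plug, clear of the gauge. Now I'll descend gently.

Call:
{"op": "arm_command", "data": {"motion": "1 0.008 0 0 0; 1 0.014 0 0 0; 1 0.018 0 0 0; 1 0.02 0 0 0; 1 0.021 0 0 0; 1 0.022 0 0 0; 1 0.023 0 0 0; 1 0.024 0 0 0; 1 0.025 0 0 0; 1 0.025 0 0 0"}}

```text
time_s: 3.7
eef_pos: [564.7, 173.7, 89.7]
eef_rot: [-2.063, 0.307, 2.061]
force: [-2.6, -0.1, 4.9]
finger_gap: 0.4
```

Run:
```python
from h import *
rel([564.5,172.5,84],73); print(observe()['wrist_torque'])
```

```text
pos [564.7 173.7  89.7] toolx [ 0.001  0.    -1.   ] t 3.7 F [-2.6 -0.1  4.9] [0.0057, 0.0012, -0.0002] jaw ang -106.96 ['turn', np.float64(0.04)]
[-0.10770615  0.60397745 -0.03311997]
```

Contact at TCP z of about 90 (plug top at about 79). I'll continue in small steps.

Call:
{"op": "arm_command", "data": {"motion": "1 0.001 0 0 0; 1 0.002 0 0 0; 1 0.003 0 0 0; 1 0.004 0 0 0; 1 0.004 0 0 0"}}

```text
time_s: 4.2
eef_pos: [564.7, 173.7, 85.7]
eef_rot: [-2.063, 0.307, 2.061]
force: [-2.1, -0.1, 5.8]
finger_gap: 0.5
```

Call:
{"op": "arm_command", "data": {"motion": "1 0.0005 0 0 0; 1 0.001 0 0 0; 1 0.001 0 0 0"}}

```text
time_s: 4.5
eef_pos: [564.7, 173.7, 84.8]
eef_rot: [-2.063, 0.307, 2.061]
force: [-2.7, -0.1, 5.0]
finger_gap: 0.3
```

Call:
{"op": "arm_command", "data": {"motion": "1 0.0005 0 0 0; 1 0.001 0 0 0; 1 0.001 0 0 0"}}

```text
time_s: 4.8
eef_pos: [564.7, 173.8, 84.4]
eef_rot: [-2.063, 0.307, 2.061]
force: [-3.9, -0.6, 8.4]
finger_gap: 0.6
```

Call:
{"op": "arm_command", "data": {"motion": "1 0.0005 0 0 0; 1 0.0005 0 0 0; 1 0.0005 0 0 0"}}

```text
time_s: 5.1
eef_pos: [564.8, 173.8, 84.4]
eef_rot: [-2.064, 0.307, 2.061]
force: [-4.6, -0.9, 11.2]
finger_gap: 0.5
```

Call:
{"op": "arm_command", "data": {"motion": "1 0.0005 0 0 0; 1 0.0005 0 0 0; 1 0.0005 0 0 0"}}

```text
time_s: 5.4
eef_pos: [564.8, 173.7, 84.3]
eef_rot: [-2.064, 0.307, 2.061]
force: [-4.4, 0.2, 13.5]
finger_gap: 0.5
```

The plug is home: z stays at 84.3 while the force rises from 5 to 13.5 N. Next: lift, open and travel to the loupe.

Call:
{"op": "arm_command", "data": {"motion": "0.8 -0.02 0 0 0; 0.5 -0.06 0 0 0; 0 -0.105 0.01 0.001 0; 0 -0.145 0.035 0.003 0; 0 -0.165 0.075 0.006 0; 0 -0.17 0.12 0.009 0; 0 -0.17 0.168 0.012 0; 0 -0.17 0.216 0.016 0; 0 -0.17 0.264 0.02 0; 0 -0.17 0.312 0.023 0; 0 -0.17 0.36 0.027 0; 0 -0.17 0.408 0.03 0"}}

```text
time_s: 6.6
eef_pos: [415.4, -209.3, 252.0]
eef_rot: [-2.064, 0.307, 2.061]
force: [0.0, -0.0, 1.3]
finger_gap: 84.6
```

Call:
{"op": "arm_command", "data": {"motion": "0 0 0.048 0.004 -5; 0 0.0 0.096 0.007 -12; 0 0 0.14 0.010 -19; 0 0 0.175 0.013 -26; 0 0 0.2 0.015 -31; 0 0 0.21 0.016 -31; 0 0 0.21 0.016 -31; 0 0 0.21 0.016 -31; 0 0 0.21 0.016 -31"}}

```text
time_s: 7.5
eef_pos: [340.3, -403.1, 251.7]
eef_rot: [2.091, 0.258, -2.091]
force: [-0.1, 0.2, 0.8]
finger_gap: 86.9
```

Run:
```python
from h import *
shot('wrist','w3'); rel([414,-388,60],104)
print(proj('w3',[490,-369,14]),proj('w3',[414,-388,18]))
print('plug',px('side0',333,213).round(1))
```

```text
pos [ 340.4 -403.1  251.8] toolx [ 0. -0. -1.] t 7.55 F [ 0.2  0.9 -0.2] [0.1918, 0.0032, -0.075] jaw ang -75.93 ['turn', np.float64(0.07)]
(np.float64(326.3421519865725), np.float64(71.73858222775726)) (np.float64(326.2138336655266), np.float64(148.340949073062))
plug [572.4 147.1  49.5]
```

View pics/w3.png

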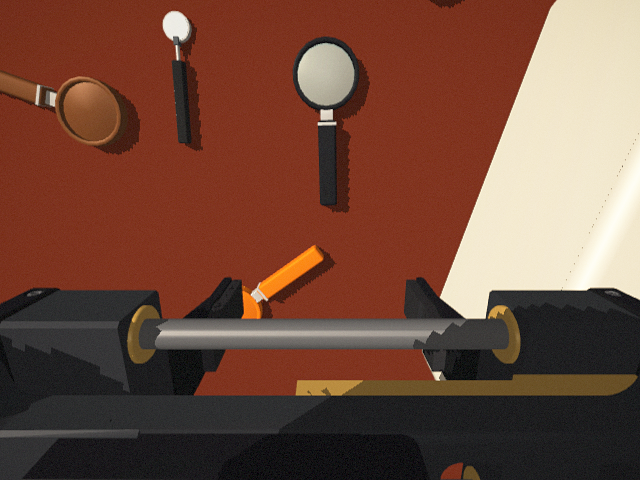

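The black loupe is almost aligned with the tool: lens centre (326,73), handle from (327,124) to (328,204). The mirror and the orange and brown look-alikes are well apart. I need the clearance to the white box on the right.

Run:
```python
from h import *
L=px('w3',326,73,14); E1=px('w3',328,204.5,18); E0=px('w3',327,125,18)
dep=[px('w3',u,v).round(1) for u,v in[(327,140),(327,165),(327,190),(326,60)]]
print('lens',L.round(1),'hend',E1.round(1),E0.round(1),np.linalg.norm(L-E1),dep)
a=np.degrees(np.arctan2(*(L-E1)[[1,0]])); print('ang',a)
u=(L-E1)/np.linalg.norm(L-E1); g=L-78*u; print('grip',g.round(1),'tri lens',tri(('scene0',173,289),('side0',403,415),('w3',326,73)))
print('box',[px('w3',u,v).round(0) for u,v in[(550,20),(500,140),(460,240),(445,290),(560,200)]])
rel([g[0],g[1],60],a+90)
```

```text
lens [ 488.7 -368.9   14. ] hend [ 353.1 -405.5   18. ] [ 438.1 -382.8   18. ] 140.5304561750855 [array([ 422.9, -386.7,   18.2]), array([ 396.6, -393.3,   17.9]), array([ 369.2, -400.2,   18.1]), array([ 501.7, -365.7,    9.7])]
ang 15.092842733218951
grip [ 413.5 -389.2   16.2] tri lens (array([ 489.88320047, -368.58586747,    5.71164521]), [[-0.4, 0.4], [-0.5, -0.6], [-0.1, 0.4]])
box [array([ 584., -570.,   31.]), array([ 469., -570.,   24.]), array([ 347., -580.,   -0.]), array([ 288., -570.,   31.]), array([ 421., -570.,  150.])]
pos [ 340.4 -403.1  251.8] toolx [ 0. -0. -1.] t 7.55 F [ 0.2  0.9 -0.2] [0.1918, 0.0043, -0.0742] jaw ang -75.93 ['turn', np.float64(-1.02)]
```

Call:
{"op": "arm_command", "data": {"motion": "0.3 0.02 0.002 -0.025 -1; 0.3 0.06 0.004 -0.055 -1; 0.3 0.105 0.0043 -0.0742 -1; 0.3 0.15 0.0043 -0.0742 -1; 0.3 0.185 0.0043 -0.0742 -1; 0.3 0.21 0.0043 -0.0742 -1; 0.3 0.225 0.0043 -0.0742 -1; 0.3 0.230 0.0043 -0.0742 -1; 0.3 0.230 0.0043 -0.0742 -1; 0.3 0.230 0.0043 -0.0742 -1"}}

```text
time_s: 8.55
eef_pos: [413.8, -390.4, 22.6]
eef_rot: [2.082, 0.273, -2.079]
force: [0.2, -0.0, 0.8]
finger_gap: 60.7
```

Run:
```python
from h import *
rel([413.5,-389.2,13.5],105)
```

```text
pos [ 413.8 -390.4   22.6] toolx [ 0.002 -0.001 -1.   ] t 8.55 F [ 0.2 -0.   0.8] [0.0091, -0.0012, -0.0] jaw ang -74.95 ['turn', np.float64(0.05)]
```

Call:
{"op": "arm_command", "data": {"motion": "0.3 0.005 -0.001 0 0; 0.3 0.009 -0.001 0 0; 0.3 0.009 -0.001 0 0; 0.6 0.009 -0.001 0 0; 1 0.009 -0.001 0 0; 1 0.009 -0.001 0 0; 1 0.009 -0.001 0 0; 1 0.009 -0.001 0 0; 1 0.009 -0.001 0 0; 1 0.009 -0.001 0 0", "newtons": 35}}

```text
time_s: 9.55
eef_pos: [412.6, -389.3, 12.6]
eef_rot: [2.082, 0.274, -2.082]
force: [-0.3, -0.4, 0.3]
finger_gap: 19.7
```

Call:
{"op": "arm_command", "data": {"motion": "1 -0.005 0 0 0; 1 -0.015 0 0 0; 1 -0.03 0 0 0; 1 -0.05 0 0 0; 1 -0.075 0 0 0; 1 -0.11 0 0 0; 1 -0.15 0 0 0; 1 -0.18 0 0 0; 1 -0.2 0 0 0; 1 -0.205 0 0 0; 1 -0.205 0 0 0; 1 -0.205 0 0 0"}}

```text
time_s: 10.75
eef_pos: [411.8, -388.7, 216.2]
eef_rot: [2.081, 0.276, -2.085]
force: [-0.4, -0.4, -1.1]
finger_gap: 19.9
```

```bash
cat > lens.py <<'E'
from h import *
from sys import argv
def lens(fn):
    "fit of held loupe from scene depth is coarse: print tool state; picture for reading"
shot('wrist',argv[1]); shot('side',argv[1]+'s'); shot('scene',argv[1]+'c'); rel([564.5,172.5,200],105)
E
python3 lens.py h1
python3 - <<'E'
from h import *
w=cv2.imread('pics/h1.png')[:,:]; s=cv2.imread('pics/h1s.png'); 
M=R.from_rotvec(observe()['eef_rot']).as_matrix();p=observe()['eef_pos']; l=p-78*M[:,2]+10*M[:,0]
a=np.array(proj('h1s',l),int);b=np.array(proj('h1',l),int); print(l,a,b)
x,y=np.clip(a-60,0,[520,360]); c=np.hstack([cv2.resize(w,(400,300)),cv2.resize(s[y:y+120,x:x+120],(400,400))[:300]]); print(x,y)
cv2.imwrite('pics/c4.png',c)
E
```

```text
pos [ 412.  -388.9  216. ] toolx [-0.003  0.002 -1.   ] t 10.9 F [-0.8  0.7 -1.3] [0.0165, -0.5028, -0.2926] jaw ang -75.01 ['turn', np.float64(-0.01)]
[ 487.29811643 -368.71853552  205.83714151] [416 343] [323 144]
356 283
```

View pics/c4.png

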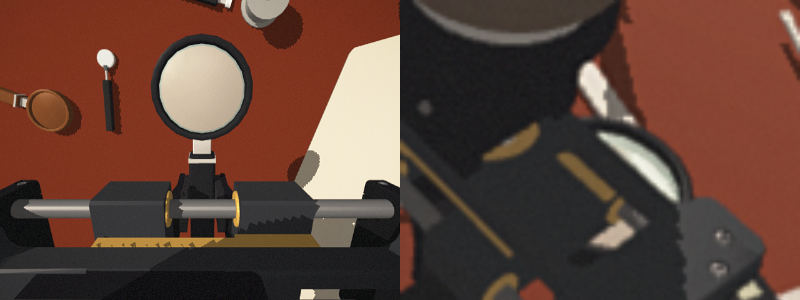

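The loupe is held: in the wrist view the lens centre is at about (323,141), as expected. I'll check its tilt and height from the depth of the ring.

```bash
cat > ring.py <<'E'
from h import *
from sys import argv
def ring(fn):
    d,V,f,cx,cy=load(fn); W=np.linalg.inv(V); v,u=np.mgrid[:300,150:500]; t=d[:300,150:500]
    P=(W[:3,:3]@np.stack([(u-cx)/f*t,(v-cy)/f*t,t]).reshape(3,-1)).T+W[:3,3]
    s=observe(); M=R.from_rotvec(s['eef_rot']).as_matrix(); p=s['eef_pos']
    T=(P-p)@M  # tool coords: lens ahead at -z
    k=(np.abs(T[:,0]-0)<40)&(T[:,2]<-44)&(T[:,2]>-120)&(np.abs(T[:,1])<40); T=T[k];P=P[k]
    from scipy.optimize import least_squares
    top=T[:,0].min()
    rad=np.hypot(T[:,1],T[:,2]+78); m=(rad>31.5)&(rad<35.5); 
    m&=np.abs(T[:,0]-np.median(T[m,0]))<5
    A=np.c_[P[m][:,:2]-P[m][:,:2].mean(0),np.ones(m.sum())]; c=np.linalg.lstsq(A,P[m][:,2],rcond=None)[0]
    res=P[m][:,2]-A@c
    print('n',m.sum(),'ring top z',c[2].round(2),'at',P[m][:,:2].mean(0).round(1),'slopes deg',np.degrees(np.arctan(c[:2])).round(2),'resid',res.std().round(2))
    print('extent y',T[:,1].min().round(1),T[:,1].max().round(1),'z',T[:,2].min().round(1),'xrange',np.percentile(T[:,0],[2,50,98]).round(1),'tcp',p.round(1))
ring(argv[1])
E
python3 ring.py h1
```

```text
n 4395 ring top z 217.22 at [ 491.3 -366.9] slopes deg [-0.15  0.14] resid 0.68
extent y -35.9 35.2 z -114.0 xrange [-2.3  2.5  5.4] tcp [ 412.  -388.9  216. ]
```

Ring level within 0.2°; the lens centre is 5.8 mm below the TCP. Now I'll carry it high over to the plug.

Call:
{"op": "arm_command", "data": {"motion": "1 0 -0.005 -0.002 0; 1 0 -0.018 -0.0075 0; 1 0 -0.038 -0.016 0; 1 0 -0.065 -0.028 0; 1 0 -0.098 -0.042 0; 1 0 -0.133 -0.057 0; 1 0 -0.1685 -0.072 0; 1 0 -0.204 -0.087 0; 1 0 -0.239 -0.102 0; 1 0 -0.274 -0.117 0; 1 0 -0.309 -0.132 0; 1 0 -0.344 -0.147 0"}}

```text
time_s: 12.1
eef_pos: [464.9, -16.7, 217.7]
eef_rot: [2.082, 0.275, -2.081]
force: [2.0, -0.1, -1.2]
finger_gap: 19.6
```

Call:
{"op": "arm_command", "data": {"motion": "1 0 -0.035 -0.015 0; 1 0 -0.065 -0.028 0; 1 0 -0.093 -0.04 0; 1 0 -0.116 -0.0495 0; 1 0 -0.133 -0.057 0; 1 0 -0.146 -0.0625 0; 1 0 -0.154 -0.066 0; 1 0 -0.159 -0.068 0; 1 0 -0.159 -0.068 0; 1 0 -0.159 -0.068 0; 1 0 -0.159 -0.068 0"}}

```text
time_s: 13.2
eef_pos: [490.0, 151.5, 217.6]
eef_rot: [2.082, 0.273, -2.082]
force: [1.1, 0.3, -0.3]
finger_gap: 19.7
```

```bash
python3 - <<'E'
from h import *
s=observe(); M=R.from_rotvec(s['eef_rot']).as_matrix()
T=np.array([564.5,172.8,131]); z=M[:,2].copy(); z[2]=0
rel(T+78*z/np.linalg.norm(z)+[0,0,5.8],105)
shot('wrist','h2');
E
python3 ring.py h2
```

```text
pos [490.  151.5 217.6] toolx [-0. -0. -1.] t 13.2 F [ 1.1  0.3 -0.3] [0.0808, -0.0013, 0.0005] jaw ang -75.06 ['turn', np.float64(-0.06)]
n 4403 ring top z 218.7 at [569.6 172.4] slopes deg [-0.05  0.01] resid 0.66
extent y -35.4 35.6 z -114.1 xrange [-2.   2.8  5.6] tcp [490.  151.6 217.6]
```

Call:
{"op": "arm_command", "data": {"motion": "1 0.006 0 0 0; 1 0.018 -0.001 0 0; 1 0.032 -0.001 0 0; 1 0.046 -0.001 0 0; 1 0.058 -0.001 0 0; 1 0.068 -0.001 0 0; 1 0.075 -0.001 0 0; 1 0.079 -0.001 0 0; 1 0.081 -0.001 0 0; 1 0.081 -0.001 0 0; 1 0.081 -0.001 0 0; 1 0.081 -0.001 0 0"}}

```text
time_s: 14.45
eef_pos: [490.1, 153.4, 137.0]
eef_rot: [2.083, 0.275, -2.081]
force: [0.2, -0.2, -0.9]
finger_gap: 19.7
```

```bash
python3 lens.py h3; python3 ring.py h3
python3 - <<'E'
from h import *
a=cv2.imread('pics/h3s.png');w=cv2.imread('pics/h3.png');b=cv2.imread('pics/h3c.png')
c=np.hstack([cv2.resize(a[120:270,270:420],(450,450),interpolation=2),cv2.resize(b[210:320,320:420],(350,450) if 0 else (350,385),interpolation=2)[:385].copy() if 0 else cv2.resize(b[210:338,320:420],(350,450),interpolation=2)])
cv2.imwrite('pics/c5.png',c)
# dip: scriber tip in the current frames
for fn in('h3s','h3c'): print(fn,proj(fn,[665.5,136.3,131]),proj(fn,[564.5,172.8,138]))
print([px('h3s',u,179.6).round(1) for u in(372,374,376,378)])
E
```

```text
pos [489.9 153.3 136.8] toolx [ 0.  0. -1.] t 14.6 F [ 0.3  0.2 -0.9] [-0.0631, 0.0007, -0.0771] jaw ang -75.0 ['turn', np.float64(0.0)]
n 4437 ring top z 138.25 at [570.  174.7] slopes deg [0.04 0.05] resid 0.69
extent y -35.7 35.8 z -114.4 xrange [-2.3  2.5  5.3] tcp [489.9 153.3 136.8]
h3s (np.float64(370.12495115973206), np.float64(180.14340618435995)) (np.float64(326.155145725272), np.float64(178.6965407692724))
h3c (np.float64(388.4544825287451), np.float64(284.72547647667096)) (np.float64(390.3891471668813), np.float64(243.12436117879724))
[array([669.3, 133.9, 133. ]), array([673. , 130.8, 134. ]), array([677.1, 128.1, 134.6]), array([682.4, 127.8, 133.5])]
```

View pics/c5.png

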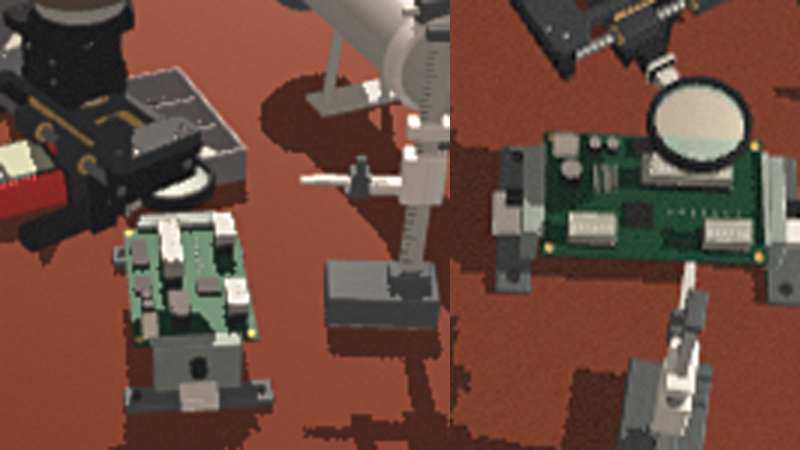

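The side and scene views show the lens over the plug, clear of the scriber (tip about 372,180 in side). As a last check I'll compare scriber and ring heights within the same wrist frame.

Run:
```python
from h import *
a=cv2.imread('pics/h3.png'); d=load('h3')[0]
p=np.array(proj('h3',[665.5,136.3,131]));q=np.array(proj('h3',[685,128.5,131])); print(p,q)
for fn in('h3','h2'):
    p=np.array(proj(fn,[665.5,136.3,131])); q=np.array(proj(fn,[685,128.5,131]))
    for t in(-.1,0,.1,.3,.6,.9):
        u,v=p+t*(q-p)
        if 1<u<638 and 1<v<478: print(fn,t,(round(u),round(v)),px(fn,u,v).round(1))
c=[cv2.imread(f'pics/{f}.png') for f in('h2','h3')]; o=[]
for im,f in zip(c,('h2','h3')):
    u,v=np.array(proj(f,[668,136,131])); x=int(np.clip(u-50,0,540));y=int(np.clip(v-50,0,380)); print(f,x,y); o.append(cv2.resize(im[y:y+100,x:x+100],(400,400),interpolation=2))
cv2.imwrite('pics/c6.png',np.hstack(o))
```

```text
[484.46749525 -92.54969906] [ 524.94253721 -149.52843194]
h2 372 0
h3 437 0
```

View pics/c6.png

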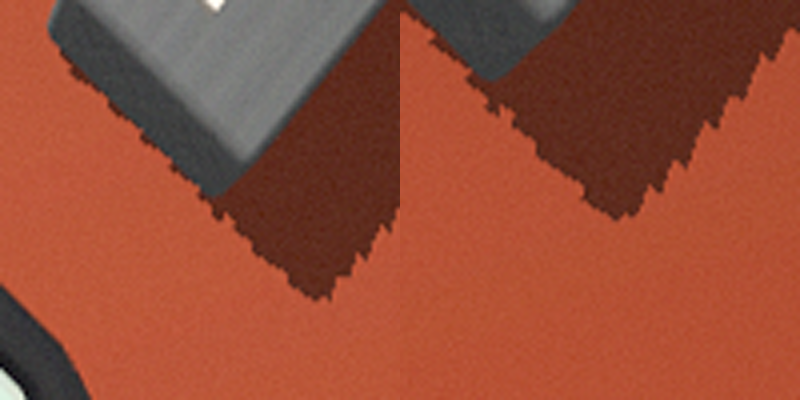

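Run:
```python
from h import *
s=observe(); print(s['time_s'],abs(s['joint_vel']).max(),s['force'],s['finger_gap'],s['eef_pos']); print(order.job_done())
```

```text
14.6 0.001265546795266604 [ 0.31903514  0.21453948 -0.85517966] 19.766438348117337 [489.89270503 153.2722948  136.81364104]
the job is handed in; nothing more can be done
None
```

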